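# Feel for the blind hole of an ankle insert and hold it hole-up

## Task

The octagonal aluminium ankle insert lying on the bench is drilled from one end only: find the drilled end by feel, by pushing the insert end-on over the level pin of the bench depth gauge until its end is fully home against the collar (if it stops on the tip of the pin that is the solid end: turn it end for end and try the other). Then draw it off, turn it so that the hole faces straight up, and finish while still holding it in the gripper, upright and still, its lower end at least 10 cm above the bench and touching nothing else, ready for the foot bolt to be started. Leave the pyramid adapter, tube clamp, ankle block and bolt where they lie.

Things in the scene. Friction and masses are not known exactly. Their poses are not given: they have to be found in the camera images.
- ankle_insert: aluminium octagonal bar, 36 mm across flats, 80 mm long, 0.24 kg, shallow grooves 20 and 26 mm either side of its middle. Lies on a flat; two upright flats 15 mm tall face sideways. Origin at its centre, x along its length, z up as it lies. One x end is solid, the other has a blind hole on the axis, 16 mm wide, 34 mm deep, mouth chamfered; which end is not told: find it at the pin or by looking
- depth_gauge: gauge fixed to the bench: dark steel foot plate 104 x 70 x 10 mm, grey upright 46 mm wide and 78 mm tall, and a bright steel pin standing out level, its axis 55 mm above the bench. Origin on the bench under the collar's face; x points level from the pin's tip to the upright (push inserts on along +x), z up. The plate spans x = -32 to +72 mm, the upright x = 6 to 26 mm
- collar_face (a point): root of the pin, centre of the face of its 27 mm wide collar, 55 mm above the bench, axes as the gauge's. The pin is 12 mm thick, stands 28 mm out along -x and tapers to 6 mm over its last 6 mm. An insert that is home has its centre 40 mm out from here on the pin's axis; one stopped by its solid end has its centre 68 mm out
- tube_clamp: metal pylon tube clamp, a short ring with a cap-screw lug, 42 x 52 x 34 mm, loose at the back of the work; origin under its centre; leave alone
- pyramid_adapter: metal four-hole pyramid adapter, 50 x 50 x 26 mm, loose at the back right; origin under its centre; leave alone
- ankle_block: black ankle block with beige round collar, 50 x 58 x 52 mm, loose at the back; origin under its centre; leave alone
- foot_bolt: steel hexagon bolt 42 mm long, 15 mm head, lying loose at the back; origin under its centre; leave alone
Mind the look-alikes: they are no part of the job. Of the things that look like the ankle_insert, the largest one is meant.

How it is judged:
By the outcome, as a careful person would: the job done as asked, in the order asked, and still so for the second after the job is handed in, while the arm keeps its last pose, push and grip.
It also fails if it takes over 72 s, if anything falls off the work surface, if the arm or the gripper's body presses on something with over 40 N, if the wrist force passes 120 N, or if a joint passes its speed limit or range.

## Robot

A 7-joint arm with a two-finger parallel gripper is mounted at the origin on a cart in front of the work surface, level with it; the furniture and walls round the work are solid. World frame = base frame: x ahead of the robot, y to its left, z up, the work surface at z = 0. Lengths are in m, angles in rad, forces in N, time in s.
With the tool pointing down it reaches from about 0.4 to 0.85 m from the base axis. Payload 4.5 kg.
Tool frame: the origin (TCP) lies at the very end of the fingers, on their centre line; the grasp point (between the pads) lies 19 mm behind it (manip.tcp_to_grasp is the distance from the TCP to the grasp point, in m); z points along the fingers, y is the line along which they close (so a half turn about z gives the same grasp; the last joint's range is limited). The gripper opens to 88 mm and grips with 3 to 60 N. Pads are 18 mm wide; open, the fingers measure 123 mm over their backs; the gripper's body (75 mm by 187 mm) begins 45 mm behind the grasp point.
Start: joints at [0.034, 0.689, -0.195, 1.565, 0.157, 0.902, -0.215], TCP at [0.625, 0, 0.239] pointing down, gripper open.
Joint ranges: [-3.01, 3.01], [-0.46, 2.08], [-1.47, 1.51], [0.13, 2.56], [-1, 4.14], [0.04, 2.09], [-2.66, 2.66]. Speed limits (rad/s): [2.57, 2.57, 3.14, 3.14, 3.14, 3.14, 3.14].

## Interface

Orientations are given as a rotation vector (axis times angle).
In Python, from rig import manip, cams gives the robot as it stands. The module is installed in compiled form; this text tells all that it offers.
- The arm moves only by the tool send_rows, never from a script. Its arguments are lists of equal length, an entry for each row: "linear": the shift along the tool's x, y, z in mm, a list of three; "rotation": the turn, a rotation vector about the tool's x, y, z in units of 5 degrees (1.0 is 5 degrees), a list of three. In form: {"linear": [[x, y, z], ...], "rotation": [[rx, ry, rz], ...]}. A call has 1 to 12 rows; each row shifts and turns the commanded pose from where the row before left it, along the tool's axes as they then stand; what a row does not reach is not made up. A row lasts 1/12 s, in which the tool goes at most 41.7 mm and 7.16 degrees, less where a joint would pass 70% of its speed; a pose out of reach is approached as far as the arm can. A call is refused whole if a number of a shift passes 41.7 or a number of a turn 1, either way. A call with a gripper value outside its range is refused whole. "gripper" is the closure, from -1 (fully open) to 1 (shut), so that 0 is half open, set as the call begins (left out, the last holds). The fingers move at their own pace and stop on an object; the grip force is fixed at half the most. Time passes only in rows, so rows that do not move let the fingers close. It gives the time, the measured TCP pose, the force, the opening and the grip force at its end, in the units of the state.
- manip.get_obs(): the state, without advancing time (a new reading comes with each control period).
- cams.snapshot(name): name is "scene" or "side" or "wrist"; returns the picture (384x512x3 uint8, red, green, blue); there is no depth.
- cams.calibration(name): a dict with "vfov" (degrees; the focal length in pixels is half the picture's height over the tangent of half this angle, whatever the lens; pixels are square), "cx", "cy" (the principal point, pixels), "extrinsics" (4x4, takes a point from camera to world coordinates). Camera axes: x right, y down, z forward; pixel columns grow to the right and rows downward; lengths in m; the calibration is good to about 2 mm. The wrist camera is an equidistant fisheye: a pixel r from the principal point sees the ray r / f radians off the axis. A picture is of the moment at which its call begins: read the wrist's pose just before it. calibration takes no time and is no camera call; for the wrist camera it gives the pose at the moment of the call.
- manip.job_done(): hands the job in; it is judged then, once.
The state is a dict: "t": time; "joint_pos": joint angles; "qvel": joint speeds; "joint_efforts": joint torques, N m; "eef_pos": TCP position; "ee_rot": TCP orientation; "contact_force": force on the tool from outside, world axes, zero at the start; "wrist_torque": the same for the moment, N m; "grip_width": finger opening in m; "gripper_force": force on a finger pad.
Only numpy, scipy, OpenCV 4.12 (cv2) and the standard library are available. Lean on these libraries where they do the work, as an engineer would, in place of code of your own. Each camera call takes 0.05 s, during which the arm holds its last target. There are 200 camera calls.

## Working session

There is one attempt and no reset: what is moved stays moved. The work goes in short steps, Python scripts to look and compute and a tool call to move; the robot and the scene stay as the last step left them, time stands still between calls to the robot, and variables do not carry over. Pictures are saved under pics/ and viewed, at most 10 in all, crops included, and the job is handed in when it is done.

Besides the shell and the picture viewer there is one more tool, called as name(argument=value, ...) on one line, values as JSON. send_rows: Moves the arm, as the interface text tells. Its arguments: {"type":"object","properties":{"linear":{"type":"array"},"rotation":{"type":"array"},"gripper":{"type":"number"}},"required":["linear","rotation"]}

```bash
mkdir -p pics
cat > h.py <<'E'
import numpy as np, cv2
from rig import manip, cams
from scipy.spatial.transform import Rotation as R
def snap(n,f):
    c=cams.calibration(n); im=cams.snapshot(n); cv2.imwrite('pics/'+f,im[:,:,::-1]); np.save('pics/'+f+'.npy',im)
    np.save('pics/'+f+'.cal.npy',np.array([c],dtype=object),allow_pickle=True); return im
def cal(n): return cams.calibration(n)
def ray(c,u,v,fish=False):
    f=192/np.tan(np.radians(c['vfov'])/2); E=np.array(c['extrinsics'])
    d=np.array([u-c['cx'],v-c['cy']],float)
    if fish:
        r=np.hypot(*d)+1e-9; a=r/f; d3=np.r_[d/r*np.sin(a),np.cos(a)]
    else: d3=np.r_[d/f,1]
    return E[:3,3],E[:3,:3]@d3
def at(c,u,v,z,fish=False):
    o,d=ray(c,u,v,fish); return o+d*(z-o[2])/d[2]
def proj(c,p,fish=False):
    f=192/np.tan(np.radians(c['vfov'])/2); E=np.array(c['extrinsics'])
    q=E[:3,:3].T@(np.array(p)-E[:3,3])
    if fish:
        r=np.hypot(q[0],q[1])+1e-9; a=np.arctan2(r,q[2])*f; return np.array([c['cx'],c['cy']])+q[:2]/r*a
    return np.array([c['cx'],c['cy']])+f*q[:2]/q[2]
E
python3 - <<'E'
from h import *
ims=[snap('scene','s1.png'),snap('wrist','w1.png'),snap('side','d1.png')]
o=manip.get_obs(); print(o); print(manip.tcp_to_grasp)
for n in ('scene','side','wrist'): print(n,cal(n))
E
```

```text
{'t': 0.15, 'joint_pos': array([ 0.03378763,  0.68979059, -0.19452368,  1.56604892,  0.1573003 ,
        0.90252561, -0.21508414]), 'qvel': array([-1.45510611e-03, -2.99735447e-03,  7.41124654e-05, -3.79448763e-03,
        4.34401667e-05,  1.21632994e-03, -1.62111533e-03]), 'joint_efforts': array([-1.46674727e-03, -5.27863634e+01, -1.26819178e+00, -1.53587687e+01,
       -5.24473807e-02,  3.92338901e-03,  1.12435155e-04]), 'eef_pos': array([ 6.24536905e-01, -3.07022600e-05,  2.38109621e-01]), 'ee_rot': array([-2.22071127e+00, -2.22089783e+00,  1.64940241e-03]), 'contact_force': array([-0.10987222,  0.24311947, -0.5869087 ]), 'wrist_torque': array([-0.01455711, -0.00563218, -0.02836159]), 'gripper_force': 0.0, 'grip_width': 0.08821639112698298}
0.0187
scene {'vfov': 54.60417360068783, 'cx': 258.96258847721026, 'cy': 193.42659433513074, 'extrinsics': array([[-0.46503721, -0.5889618 ,  0.66095717,  0.08149858],
       [-0.88515493,  0.29623406, -0.35881211,  0.27303151],
       [ 0.0155286 , -0.75191048, -0.65908231,  0.6467103 ],
       [ 0.        ,  0.        ,  0.        ,  1.        ]])}
side {'vfov': 42.23772612390473, 'cx': 257.32998302886807, 'cy': 192.1774769272497, 'extrinsics': array([[ 0.61864529, -0.65018922,  0.44105779,  0.23213361],
       [-0.78566659, -0.51371479,  0.3447102 , -0.34648422],
       [ 0.00245105, -0.55977771, -0.82863919,  0.86652197],
       [ 0.        ,  0.        ,  0.        ,  1.        ]])}
wrist {'vfov': 65.70646984690485, 'cx': 258.80581751064597, 'cy': 191.22183466957225, 'extrinsics': array([[ 9.99999933e-01,  2.61097120e-04, -2.56791855e-04,
         6.25452938e-01],
       [ 1.87172679e-04, -9.67094002e-01, -2.54419254e-01,
         6.49123585e-02],
       [-3.14769997e-04,  2.54419189e-01, -9.67093986e-01,
         3.83891419e-01],
       [ 0.00000000e+00,  0.00000000e+00,  0.00000000e+00,
         1.00000000e+00]])}
```

View pics/s1.png

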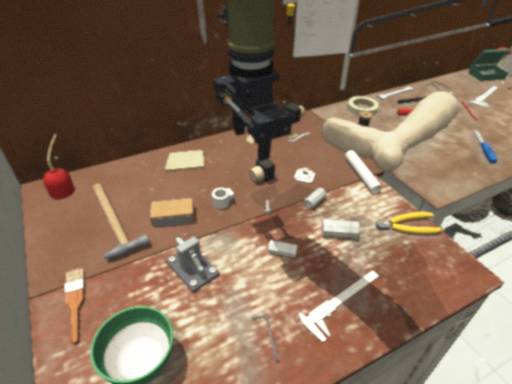

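View pics/w1.png

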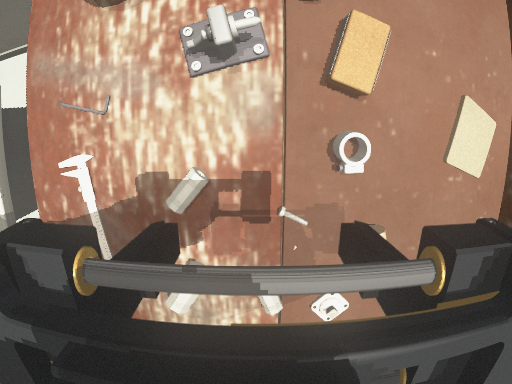

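Scene view: the octagonal candidates are at (283,249), (340,229) and (315,198), with a white tube at (362,171). The gauge is at (192,262). Next, a close crop to compare sizes.

Run:
```python
import cv2,numpy as np
s=cv2.imread('pics/s1.png'); w=cv2.imread('pics/w1.png'); d=cv2.imread('pics/d1.png')
a=cv2.resize(s[180:270,250:380],(780,540),interpolation=cv2.INTER_CUBIC)
cv2.imwrite('pics/s1c.png',a)
cv2.imwrite('pics/d1b.png',d)
from h import *
c=np.load('pics/s1.png.cal.npy',allow_pickle=True)[0]
for u,v in [(283,249),(340,229),(315,198),(192,262)]: print(u,v,at(c,u,v,0.015).round(3))
```

```text
283 249 [ 0.527 -0.032  0.015]
340 229 [ 0.518 -0.181  0.015]
315 198 [ 0.635 -0.19   0.015]
192 262 [0.583 0.159 0.015]
```

View pics/s1c.png

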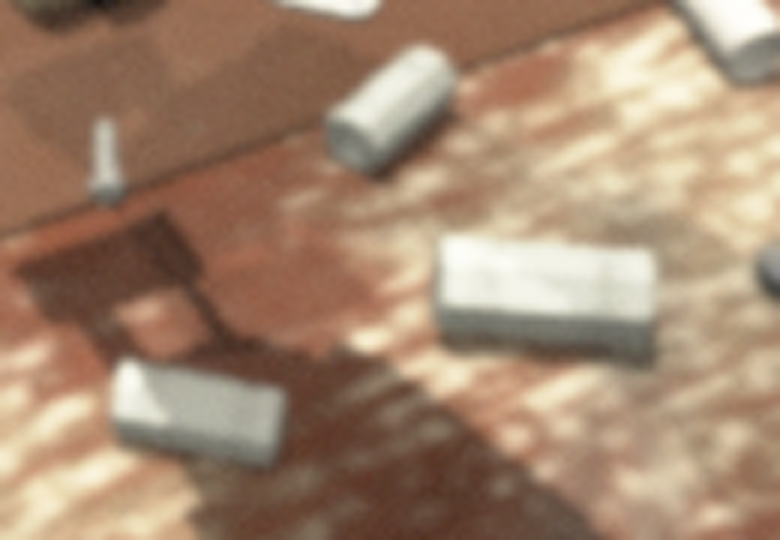

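View pics/d1b.png

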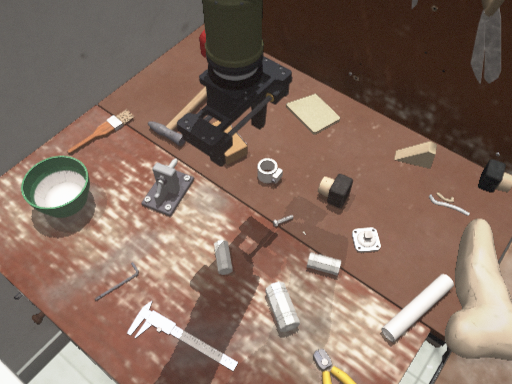

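Side view: the large grooved bar at (282,308) is the insert, matching scene (340,229). The smaller ones are at (223,257) and (323,264), and the gauge is at (168,187). I'll zoom in on the insert and gauge.

Run:
```python
import cv2,numpy as np
s=cv2.imread('pics/s1.png'); w=cv2.imread('pics/w1.png'); d=cv2.imread('pics/d1.png')
def cr(im,u,v,wd,k):
    return cv2.resize(im[v:v+wd*3//4,u:u+wd],(400,300),interpolation=cv2.INTER_CUBIC)
m=np.vstack([np.hstack([cr(d,245,275,80,5),cr(d,130,152,88,5)]),np.hstack([cr(w,170,2,108,5),cr(s,155,228,84,5)])])
cv2.imwrite('pics/m1.png',m)
```

```text
(no output)
```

View pics/m1.png

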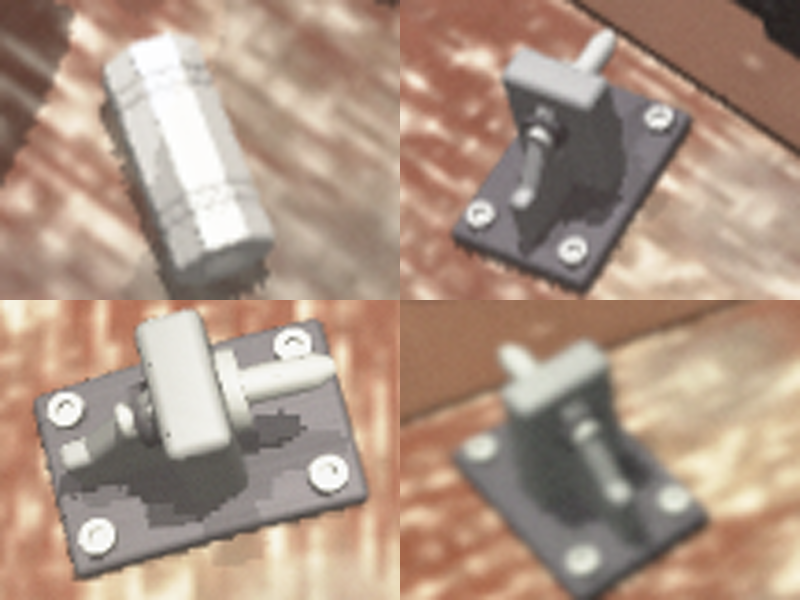

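```bash
cat > fit.py <<'E'
from h import *
from scipy.optimize import least_squares
L=lambda f:np.load(f'pics/{f}.cal.npy',allow_pickle=True)[0]
S,W,D=L('s1.png'),L('w1.png'),L('d1.png')
P=lambda p,o,k:np.array(o)+np.array(p)/k
def T(q,p): 
    c,s=np.cos(q[2]),np.sin(q[2]); return np.array([q[0]+c*p[0]-s*p[1],q[1]+s*p[0]+c*p[1],p[2]])
gw=lambda p:P(p,(170,2),108*1/400*0+400/108); gd=lambda p:P(p,(130,152),400/88); gs=lambda p:P(p,(155,228),400/84)
# gauge x toward robot: tip end corners x=-.032, y sign
G=[(W,1,gw((325,20)),(-.032,-.035,.01)),(W,1,gw((368,195)),(-.032,.035,.01)),(W,1,gw((36,100)),(.072,-.035,.01)),(W,1,gw((78,275)),(.072,.035,.01)),
(W,1,gw((334,66)),(-.028,0,.055)),(D,0,gd((210,36)),(-.028,0,.056)),
(D,0,gd((292,118)),(-.032,.035,.01)),(D,0,gd((182,283)),(.072,.035,.01)),(D,0,gd((53,235)),(.072,-.035,.01)),
(S,0,gs((180,298)),(.072,-.035,.01)),(S,0,gs((308,218)),(.072,.035,.01)),(S,0,gs((53,155)),(-.032,-.035,.01))]
I=[(D,0,P(p,(245,275),5),m) for p,m in [((132,46),(.04,.00746,.036)),((176,36),(.04,-.00746,.036)),((208,250),(-.04,.00746,.036)),((243,238),(-.04,-.00746,.036)),((104,68),(.04,.018,.0255)),((272,240),(-.04,-.018,.0255))]]
I+=[(S,0,P(p,(250,180),6),m) for p,m in [((443,308),(.04,.018,.0255)),((655,318),(-.04,.018,.0255))]]
def fit(o,q0):
    r=lambda q:np.concatenate([proj(c,T(q,m),f)-px for c,f,px,m in o])
    s=least_squares(r,q0,loss='soft_l1'); e=r(s.x).reshape(-1,2); print(s.x.round(4),np.degrees(s.x[2]).round(1)); print(e.round(1).tolist())
if __name__=='__main__':
    fit(G,[.58,.16,np.pi+.2]); fit(G[:5],[.58,.16,np.pi+.2]);fit(G[5:],[.58,.16,np.pi+.2])
    for y in (1.2,1.57,2.,-1.3): fit(I,[.518,-.18,y])
E
python3 fit.py
```

```text
[0.599  0.166  3.3914] 194.3
[[-1.9, -1.3], [0.4, 1.2], [-2.5, -0.7], [-1.5, 1.4], [-0.4, 0.5], [0.4, -1.4], [0.6, -2.2], [0.6, -0.3], [-0.9, -1.6], [-0.8, -0.4], [0.3, -2.5], [-1.7, -1.3]]
[0.6005 0.1665 3.389 ] 194.2
[[-0.6, -1.6], [1.6, 0.9], [-1.4, -1.3], [-0.5, 0.9], [0.9, 0.1]]
[0.596  0.1645 3.3826] 193.8
[[0.1, -0.1], [0.2, -0.7], [-0.2, 1.1], [-1.6, -0.5], [0.1, 0.6], [1.4, -1.5], [-0.5, -0.8]]
[ 0.5174 -0.1809  0.9784] 56.1
[[-0.1, -0.2], [-1.0, -0.5], [-0.2, 0.6], [1.0, 0.4], [-0.2, -0.5], [0.5, 0.3], [-0.2, -1.0], [-0.1, 0.5]]
[ 0.5174 -0.1809  0.9784] 56.1
[[-0.1, -0.2], [-1.0, -0.5], [-0.2, 0.6], [1.0, 0.4], [-0.2, -0.5], [0.5, 0.3], [-0.2, -1.0], [-0.1, 0.5]]
[ 0.5174 -0.1809  0.9784] 56.1
[[-0.1, -0.2], [-1.0, -0.5], [-0.2, 0.6], [1.0, 0.4], [-0.2, -0.5], [0.5, 0.3], [-0.2, -1.0], [-0.1, 0.5]]
[ 0.5174 -0.1809  0.9784] 56.1
[[-0.1, -0.2], [-1.0, -0.5], [-0.2, 0.6], [1.0, 0.4], [-0.2, -0.5], [0.5, 0.3], [-0.2, -1.0], [-0.1, 0.5]]
```

The insert is at (0.517,-0.181) with yaw 56°, and the gauge collar is at (0.598,0.166) with its x along yaw 194°. Both fit to within 1–2 px. I'll move above the insert.

send_rows(linear=[[-36,-21.5,14],[-36,-21.5,14],[-36,-21.5,14],[-36,-21.5,14],[-36,-21.5,14],[0,0,0],[0,0,0],[0,0,0],[0,0,0],[0,0,0],[0,0,0],[0,0,0]], rotation=[[0,0,0],[0,0,0],[0,0,0],[0,0,0],[0,0,0],[0,0,0.97],[0,0,0.97],[0,0,0.97],[0,0,0.97],[0,0,0.97],[0,0,0.97],[0,0,0.97]], gripper=-1)

```text
t: 1.15
eef_pos: [0.5236, -0.1696, 0.1726]
ee_rot: [-2.776, -1.47, 0.0]
contact_force: [-0.4, 0.2, -0.1]
grip_width: 0.0881
gripper_force: 0.0
```

```bash
cat >> h.py <<'E'
def fkR(q):
    Rs=[R.identity()]
    for i,a in enumerate(q): Rs.append(Rs[-1]*R.from_euler('zyzyzyz'[i],a))
    return Rs
def log():
    o=manip.get_obs(); open('log.txt','a').write(' '.join('%.6f'%v for v in list(o['joint_pos'])+list(o['eef_pos'])+list(o['ee_rot']))+'\n'); return o
E
python3 - <<'E'
from h import *
o=log(); im=snap('wrist','w2.png')
r=R.from_rotvec(o['ee_rot']); print(o['t'],o['eef_pos'],o['joint_pos'].round(3),'\n',r.as_matrix().round(3),o['contact_force'])
print((fkR(o['joint_pos'])[-1].inv()*r).as_matrix().round(3))
c=cal('wrist')
for m in [(-.04,0,.036),(.04,0,.036),(0,0,.036)]:
    from fit import T
    print(proj(c,T([.5174,-.1809,.9784],m),True).round(1))
cv2.imwrite('pics/w2c.png',cv2.resize(im[100:,:,::-1][:, 100:400],(800,568*800//800+189*0) if 0 else (750,710*300//355),interpolation=cv2.INTER_CUBIC))
E
```

```text
1.15 [ 0.52360069 -0.16955448  0.17259364] [ 0.247  0.682 -0.029  1.863  0.033  0.597 -0.399] 
 [[ 0.562  0.827 -0.   ]
 [ 0.827 -0.562  0.   ]
 [ 0.    -0.    -1.   ]] [-0.42196508  0.16773463 -0.10569409]
[[-0.93  -0.369 -0.   ]
 [ 0.369 -0.93   0.   ]
 [-0.     0.     1.   ]]
[259.5 233. ]
[258.9 155.1]
[259.2 195.4]
```

View pics/w2.png

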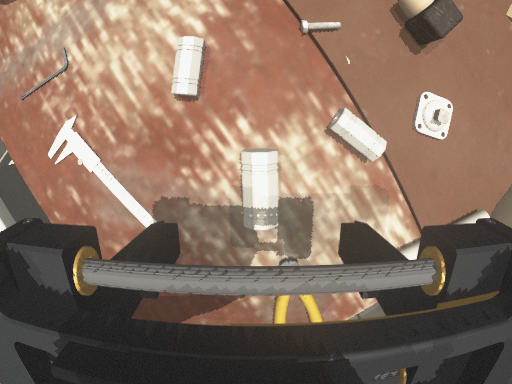

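The wrist view matches the estimate: the insert spans (260,150) to (260,229), centred between the fingers and aligned, about 10 mm back along tool x. Descending.

send_rows(linear=[[-2,0.2,18],[-2,0.2,18],[-2,0.2,18],[-2,0.2,18],[-2,0.2,18],[0,0,18],[0,0,18],[0,0,15],[0,0,9],[0,0,6],[0,0,0],[0,0,0]], rotation=[[0,0,0],[0,0,0],[0,0,0],[0,0,0],[0,0,0],[0,0,0],[0,0,0],[0,0,0],[0,0,0],[0,0,0],[0,0,0],[0,0,0]])

```text
t: 2.2
eef_pos: [0.5192, -0.1785, 0.017]
ee_rot: [2.773, 1.477, 0.001]
contact_force: [0.6, 0.4, -0.1]
grip_width: 0.088
gripper_force: 0.0
```

Run:
```python
from h import *
import itertools
o=log(); print(o['eef_pos'],o['joint_pos'].round(3))
a=np.array([0.03378763,0.68979059,-0.19452368,1.56604892,0.1573003,0.90252561,-0.21508414]); ra=R.from_rotvec([-2.22071127,-2.22089783,.00164940241])
rows=np.loadtxt('log.txt'); 
out=[]
for s in itertools.product([1,-1],repeat=7):
    M=[(fkR(np.array(s)*q)[-1].inv()*R.from_rotvec(v)) for q,v in [(a,[-2.22071127,-2.22089783,.00164940241])]+[(r[:7],r[10:]) for r in rows]]
    out.append((max((M[0].inv()*m).magnitude() for m in M[1:]),s,M[0].as_rotvec().round(3)))
for x in sorted(out,key=lambda x:x[0])[:6]: print(x)
```

```text
[ 0.51918139 -0.17852078  0.01699733] [ 0.258  0.946 -0.018  1.931  0.055  0.264 -0.398]
(9.080878829579738e-07, (-1, 1, -1, 1, -1, 1, -1), array([0.   , 0.   , 1.571]))
(0.003480630356462026, (-1, -1, -1, -1, -1, -1, -1), array([0.002, 0.002, 1.571]))
(0.2537098113723875, (-1, 1, -1, 1, 1, 1, -1), array([ 0.144, -0.225,  1.367]))
(0.2538065843945429, (-1, -1, -1, -1, 1, -1, -1), array([-0.142,  0.226,  1.367]))
(0.3558897815009845, (-1, 1, 1, 1, -1, 1, -1), array([-0.193,  0.18 ,  1.262]))
(0.3564298027953054, (-1, -1, 1, -1, -1, -1, -1), array([ 0.195, -0.178,  1.262]))
```

send_rows(linear=[[0,0,5],[0,0,4],[0,0,3],[0,0,0],[0,0,0]], rotation=[[0,0,0],[0,0,0],[0,0,0],[0,0,0],[0,0,0]])

```text
t: 2.62
eef_pos: [0.5189, -0.1785, 0.0047]
ee_rot: [-2.773, -1.476, 0.0]
contact_force: [0.6, -0.3, 0.3]
grip_width: 0.0882
gripper_force: 0.0
```

send_rows(linear=[[0,0,0],[0,0,0],[0,0,0],[0,0,0],[0,0,0],[0,0,0],[0,0,0],[0,0,0],[0,0,0],[0,0,0]], rotation=[[0,0,0],[0,0,0],[0,0,0],[0,0,0],[0,0,0],[0,0,0],[0,0,0],[0,0,0],[0,0,0],[0,0,0]], gripper=1)

```text
t: 3.45
eef_pos: [0.519, -0.1785, 0.0048]
ee_rot: [-2.773, -1.476, -0.0]
contact_force: [0.1, 0.0, -0.2]
grip_width: 0.0357
gripper_force: 29.9
```

send_rows(linear=[[0,0,-8],[0,0,-14],[0,0,-16],[0,0,-16],[0,0,-16],[0,0,-16],[0,0,-16],[0,0,-16],[0,0,-16],[0,0,-12],[0,0,0],[0,0,0]], rotation=[[0,0,0],[0,0,0],[0,0,0],[0,0,0],[0,0,0],[0,0,0],[0,0,0],[0,0,0],[0,0,0],[0,0,0],[0,0,0],[0,0,0]])

```text
t: 4.45
eef_pos: [0.5189, -0.1785, 0.1512]
ee_rot: [2.773, 1.476, 0.001]
contact_force: [-0.2, -0.1, -3.4]
grip_width: 0.0358
gripper_force: 29.9
```

```bash
cat >> h.py <<'E'
SG=np.array([-1,1,-1,1,-1,1,-1])
a0=[0.03378763,0.68979059,-0.19452368,1.56604892,0.1573003,0.90252561,-0.21508414,6.24536905e-01,-3.07022600e-05,2.38109621e-01,-2.22071127,-2.22089783,.00164940241]
def fitlinks():
    rows=np.vstack([a0,np.loadtxt('log.txt')]); A=[];b=[]
    for r in rows:
        Rs=fkR(SG*r[:7]); 
        A.append(np.stack([Rs[i].apply([0,0,1]) for i in (1,3,5,7)],1)); b.append(r[7:10])
    A=np.vstack(A);b=np.hstack(b); x,*_=np.linalg.lstsq(A,b,rcond=None); return x,np.abs(A@x-b).max()
E
python3 - <<'E'
from h import *
o=log(); print(o['eef_pos'],o['joint_pos'].round(3),o['contact_force'],o['grip_width']); print(fitlinks())
im=snap('wrist','w3.png')
snap('scene','s3.png')
E
```

```text
[ 0.51888472 -0.17849855  0.15117886] [ 0.267  0.713 -0.033  1.885  0.041  0.543 -0.386] [-0.15754448 -0.064431   -3.38930841] 0.03577740380263374
(array([-17.53173183,   0.61913095,   0.26906983, -17.44925324]), np.float64(0.04667703237201115))
```

send_rows(linear=[[20,-3,0],[33,-5.5,0],[36,-6,0],[36,-6,0],[36,-6,0],[36,-6,0],[36,-6,0],[36,-6,0],[36,-6,0],[36,-6,0],[33,-5.5,0],[22,-2,0]], rotation=[[0,0,0],[0,0,0],[0,0,0],[0,0,0],[0,0,0],[0,0,0],[0,0,0],[0,0,0],[0,0,0],[0,0,0],[0,0,0],[0,0,0]])

```text
t: 5.55
eef_pos: [0.6862, 0.1912, 0.1488]
ee_rot: [-2.767, -1.48, 0.002]
contact_force: [0.9, 0.5, -2.7]
grip_width: 0.035
gripper_force: 29.9
```

send_rows(linear=[[0,0,0],[0,0,0],[0,0,0],[0,0,0],[0,0,0],[0,0,0],[0,0,0],[0,0,0],[0,0,0],[0,0,0],[0,0,0]], rotation=[[0,0,0.9],[0,0,0.9],[0,0,0.9],[0,0,0.9],[0,0,0.9],[0,0,0.9],[0,0,0.9],[0,0,0.9],[0,0,0.9],[0,0,0.25],[0,0,0]])

```text
t: 6.47
eef_pos: [0.686, 0.1857, 0.1492]
ee_rot: [3.116, 0.392, -0.004]
contact_force: [1.3, 0.4, -3.3]
grip_width: 0.0358
gripper_force: 29.9
```

Run:
```python
from h import *
o=log(); r=R.from_rotvec(o['ee_rot']).as_matrix(); print(o['t'],o['eef_pos'],o['joint_pos'].round(3),r.round(4).tolist(),np.degrees(np.arctan2(r[1,0],r[0,0])))
w=snap('wrist','w4.png'); s=snap('scene','s4.png'); d=snap('side','d4.png')
f=lambda im,u,v,wd: cv2.resize(im[v:v+wd*3//4,u:u+wd,::-1],(400,300),interpolation=cv2.INTER_CUBIC)
cv2.imwrite('pics/m4.png',np.vstack([np.hstack([cv2.resize(w[:,:,::-1],(400,300)),f(w,200,180,120)]),np.hstack([f(s,140,190,120),f(d,120,110,120)])]))
```

```text
6.4667 [0.6860357  0.1857165  0.14917144] [-0.449  0.924  0.256  1.36  -0.261  0.894 -1.446] [[0.9688, 0.248, -0.0026], [0.248, -0.9688, -0.0011], [-0.0027, 0.0004, -1.0]] 14.356849964935202
```

View pics/m4.png

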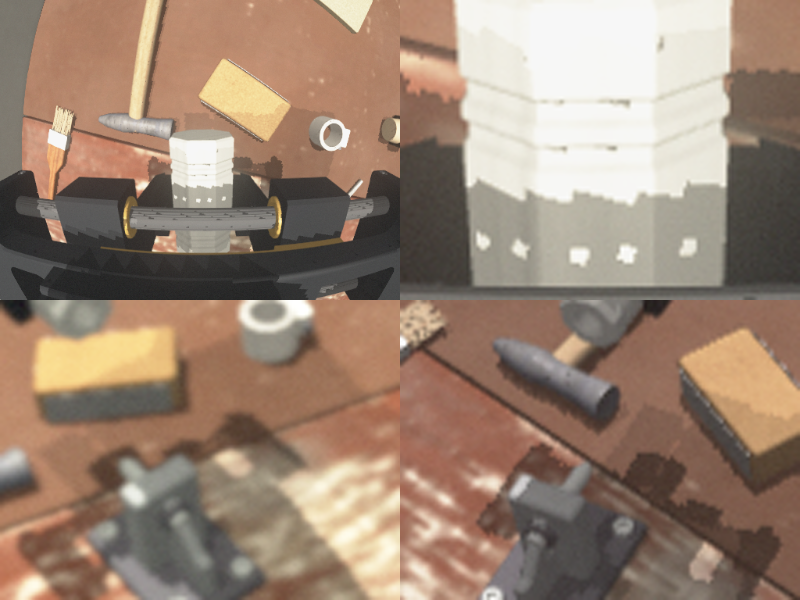

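The insert is held square, about 89 mm out from the collar and 2 mm off its axis. I'll correct that and lower it to pin height.

send_rows(linear=[[0,-1,8],[0,-1.2,12],[0,0,14],[0,0,14],[0,0,14],[0,0,14],[0,0,12],[0,0,10],[0,0,6],[0,0,3],[0,0,0],[0,0,0]], rotation=[[0,0,0],[0,0,0],[0,0,0],[0,0,0],[0,0,0],[0,0,0],[0,0,0],[0,0,0],[0,0,0],[0,0,0],[0,0,0],[0,0,0]])

```text
t: 7.62
eef_pos: [0.687, 0.1879, 0.0442]
ee_rot: [-3.117, -0.391, -0.002]
contact_force: [-0.4, -0.5, -2.0]
grip_width: 0.0359
gripper_force: 29.9
```

```bash
cat >> h.py <<'E'
def rep():
    o=log(); p=o['eef_pos']; a=np.radians(14.2); u=np.array([np.cos(a),np.sin(a)]); n=np.array([-u[1],u[0]])
    c=np.array([.599,.166]); r=R.from_rotvec(o['ee_rot']).as_matrix(); f=np.array(o['contact_force'])
    print('t',o['t'],'out %.1f lat %.1f z %.1f'%((p[:2]-c)@u*1e3,(p[:2]-c)@n*1e3,p[2]*1e3),'F out %.1f lat %.1f z %.1f'%(f[:2]@u,f[:2]@n,f[2]),'yaw %.2f tilt'%np.degrees(np.arctan2(r[1,0],r[0,0])),r[:,2].round(4),o['joint_pos'].round(2))
E
python3 - <<'E'
from h import *
rep()
E
```

```text
t 7.6167 out 90.7 lat -0.3 z 44.2 F out -0.5 lat -0.4 z -2.0 yaw 14.30 tilt [ 1.1e-03  2.0e-04 -1.0e+00] [-0.43  1.05  0.22  1.4  -0.29  0.72 -1.43]
```

send_rows(linear=[[0,0,2.4],[-4,0,0],[-4,0,0],[-4,0,0],[-3,0,0],[-2,0,0],[0,0,0],[0,0,0]], rotation=[[0,0,0],[0,0,0],[0,0,0],[0,0,0],[0,0,0],[0,0,0],[0,0,0],[0,0,0]])

```text
t: 8.28
eef_pos: [0.67, 0.1837, 0.0415]
ee_rot: [-3.117, -0.391, -0.001]
contact_force: [-0.1, 0.0, -2.6]
grip_width: 0.0355
gripper_force: 29.9
```

Run:
```python
from h import *
rep()
s=snap('scene','s5.png'); d=snap('side','d5.png')
f=lambda im,u,v,wd: cv2.resize(im[v:v+wd*3//4,u:u+wd,::-1],(400,300),interpolation=cv2.INTER_CUBIC)
cv2.imwrite('pics/m5.png',np.hstack([f(s,150,190,100),f(d,130,120,90)]))
```

```text
t 8.2833 out 73.2 lat -0.2 z 41.5 F out -0.1 lat 0.1 z -2.6 yaw 14.30 tilt [ 3.e-04  1.e-04 -1.e+00] [-0.44  1.04  0.21  1.46 -0.29  0.67 -1.42]
```

View pics/m5.png

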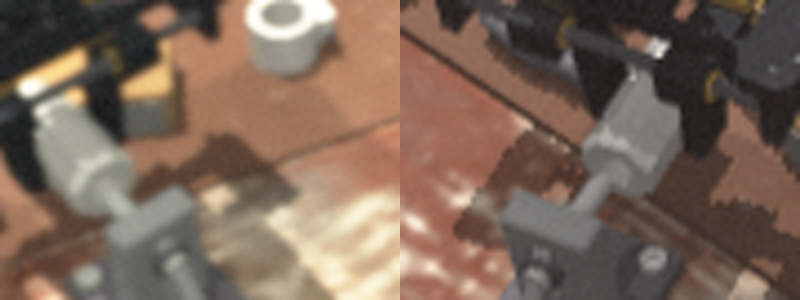

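Both views show the insert end lined up with the pin, just about at its tip. Pushing gently.

send_rows(linear=[[-2,0,0],[-2,0,0],[-2,0,0],[-2,0,0],[-2,0,0],[0,0,0]], rotation=[[0,0,0],[0,0,0],[0,0,0],[0,0,0],[0,0,0],[0,0,0]])

```text
t: 8.88
eef_pos: [0.6597, 0.1811, 0.0413]
ee_rot: [3.117, 0.391, -0.001]
contact_force: [0.2, 0.3, -3.4]
grip_width: 0.0356
gripper_force: 29.9
```

Run:
```python
from h import *
rep()
```

```text
t 8.8833 out 62.6 lat -0.3 z 41.3 F out 0.2 lat 0.2 z -3.4 yaw 14.30 tilt [-7.e-04 -1.e-04 -1.e+00] [-0.44  1.03  0.21  1.5  -0.29  0.65 -1.41]
```

send_rows(linear=[[-2,0,0],[-2,0,0],[-2,0,0],[-2,0,0],[-2,0,0],[-2,0,0],[-2,0,0],[-2,0,0],[0,0,0]], rotation=[[0,0,0],[0,0,0],[0,0,0],[0,0,0],[0,0,0],[0,0,0],[0,0,0],[0,0,0],[0,0,0]])

```text
t: 9.63
eef_pos: [0.6442, 0.1773, 0.0414]
ee_rot: [-3.117, -0.391, 0.001]
contact_force: [-1.0, 1.4, -3.0]
grip_width: 0.0359
gripper_force: 29.9
```

Run:
```python
from h import *
rep()
```

```text
t 9.6333 out 46.6 lat -0.1 z 41.4 F out -0.6 lat 1.6 z -3.0 yaw 14.30 tilt [-6.e-04  2.e-04 -1.e+00] [-0.44  1.01  0.2   1.55 -0.3   0.61 -1.41]
```

This is the drilled end: no stop at the tip, and it is already more than 20 mm on. I'll continue at 1 mm per row until it seats on the collar.

send_rows(linear=[[-1,0,0],[-1,0,0],[-1,0,0],[-1,0,0],[-1,0,0],[0,0,0]], rotation=[[0,0,0],[0,0,0],[0,0,0],[0,0,0],[0,0,0],[0,0,0]])

```text
t: 10.13
eef_pos: [0.6397, 0.1762, 0.0414]
ee_rot: [-3.117, -0.391, 0.0]
contact_force: [0.9, 2.0, -2.5]
grip_width: 0.0357
gripper_force: 29.9
```

Run:
```python
from h import *
rep()
```

```text
t 10.1333 out 42.0 lat -0.1 z 41.4 F out 1.3 lat 1.7 z -2.5 yaw 14.30 tilt [-1.e-04  2.e-04 -1.e+00] [-0.44  1.01  0.2   1.57 -0.3   0.59 -1.4 ]
```

send_rows(linear=[[-1,0,0],[-1,0,0],[0,0,0]], rotation=[[0,0,0],[0,0,0],[0,0,0]])

```text
t: 10.38
eef_pos: [0.6379, 0.1757, 0.0414]
ee_rot: [-3.117, -0.391, -0.0]
contact_force: [-0.2, 2.3, -3.1]
grip_width: 0.0355
gripper_force: 29.9
```

send_rows(linear=[[-1,0,0],[-1,0,0],[0,0,0]], rotation=[[0,0,0],[0,0,0],[0,0,0]])

```text
t: 10.63
eef_pos: [0.6379, 0.1757, 0.0418]
ee_rot: [-3.117, -0.391, -0.007]
contact_force: [3.9, 2.8, -5.3]
grip_width: 0.0354
gripper_force: 29.9
```

Run:
```python
from h import *
rep()
```

```text
t 10.6333 out 40.1 lat -0.2 z 41.8 F out 4.5 lat 1.8 z -5.3 yaw 14.31 tilt [ 0.0043  0.0011 -1.    ] [-0.44  1.    0.19  1.58 -0.3   0.58 -1.4 ]
```

It stops at 40.1 mm out as force builds, so it is at the collar. One firmer nudge to be fully home.

send_rows(linear=[[-1,0,0],[-1,0,0],[-1,0,0],[0,0,0],[0,0,0],[0,0,0]], rotation=[[0,0,0],[0,0,0],[0,0,0],[0,0,0],[0,0,0],[0,0,0]])

```text
t: 11.13
eef_pos: [0.638, 0.1757, 0.0422]
ee_rot: [-3.116, -0.391, -0.017]
contact_force: [9.4, 4.4, -8.2]
grip_width: 0.0355
gripper_force: 29.9
```

Run:
```python
from h import *
rep()
```

```text
t 11.1333 out 40.2 lat -0.2 z 42.2 F out 10.2 lat 2.0 z -8.2 yaw 14.31 tilt [ 0.0105  0.0023 -0.9999] [-0.44  1.    0.19  1.59 -0.3   0.57 -1.4 ]
```

Home at 10 N with no further travel. Drawing off and lifting.

send_rows(linear=[[2,0,0],[3,0,0],[3,0,0],[5,0,0],[7,0,0],[8,0,0],[8,0,0],[8,0,0],[8,0,0],[6,0,0],[4,0,0],[0,0,0]], rotation=[[0,0,0],[0,0,0],[0,0,0],[0,0,0],[0,0,0],[0,0,0],[0,0,0],[0,0,0],[0,0,0],[0,0,0],[0,0,0],[0,0,0]])

```text
t: 12.13
eef_pos: [0.6944, 0.1891, 0.0413]
ee_rot: [3.116, 0.391, 0.002]
contact_force: [0.3, 0.4, -2.3]
grip_width: 0.0354
gripper_force: 29.9
```

send_rows(linear=[[0,0,-10],[0,0,-18],[0,0,-22],[0,0,-22],[0,0,-22],[0,0,-22],[0,0,-22],[0,0,-22],[0,0,-18],[0,0,-12],[0,0,0],[0,0,0]], rotation=[[0,0,0],[0,0,0],[0,0,0],[0,0,0],[0,0,0],[0,0,0],[0,0,0],[0,0,0],[0,0,0],[0,0,0],[0,0,0],[0,0,0]])

```text
t: 13.13
eef_pos: [0.693, 0.1895, 0.2318]
ee_rot: [-3.117, -0.391, -0.001]
contact_force: [-0.5, 0.2, -3.0]
grip_width: 0.036
gripper_force: 29.9
```

Run:
```python
from h import *
rep()
o=manip.get_obs(); print(o['eef_pos'],o['grip_width'])
rows=np.vstack([a0,np.loadtxt('log.txt')])
# ridge fit: z comps in frames 1,3,5,7 and x comps in frames 2,3,4,5,6
A=[];b=[]
cols=[(1,2),(3,2),(5,2),(7,2),(2,0),(4,0),(6,0)]
for r in rows:
    Rs=fkR(SG*r[:7]); A.append(np.stack([Rs[i].apply(np.eye(3)[k]) for i,k in cols],1)); b.append(r[7:10])
A=np.vstack(A);b=np.hstack(b)
x=np.array([.35,.4,.4,.25,0,0,0]); l=1e-3
x=x+np.linalg.solve(A.T@A+l*np.eye(7),A.T@(b-A@x)); print(x.round(4),np.abs(A@x-b).max())
```

```text
t 13.1333 out 96.9 lat -0.3 z 231.8 F out -0.4 lat 0.3 z -3.0 yaw 14.29 tilt [ 4.e-04  2.e-04 -1.e+00] [-0.46  0.85  0.28  1.26 -0.24  1.06 -1.47]
[0.69302779 0.18947505 0.23175099] 0.036038081636767166
[ 0.3549  0.5102  0.3575  0.3165 -0.0518  0.0233 -0.087 ] 0.06936177789164642
```

```bash
cat > kin.py <<'E'
from h import *
rows=np.vstack([a0,np.loadtxt('log.txt')])
cols=[(i,k) for i in range(8) for k in range(3)]
def AA(q):
    Rs=fkR(SG*q); return np.stack([Rs[i].apply(np.eye(3)[k]) for i,k in cols],1)
A=np.vstack([AA(r[:7]) for r in rows]); b=np.hstack([r[7:10] for r in rows])
x0=np.zeros(24)
for i,v in ((1,.35),(3,.4),(5,.4),(7,.25)): x0[3*i+2]=v
def solve(l=1e-4): return x0+np.linalg.solve(A.T@A+l*np.eye(24),A.T@(b-A@x0))
T0=R.from_euler('z',np.pi/2)
E
python3 - <<'E'
from kin import *
for l in (1e-3,1e-5):
    x=solve(l); print(x.reshape(8,3).round(3).tolist(),np.abs(A@x-b).max())
print([round((R.from_rotvec(r[10:]).inv()*fkR(SG*r[:7])[-1]*T0).magnitude(),5) for r in rows])
E
```

```text
[[-0.001, 0.001, -0.018], [0.0, -0.008, 0.332], [0.001, -0.008, 0.08], [0.001, -0.013, 0.48], [-0.003, -0.013, -0.028], [0.001, -0.004, 0.372], [-0.002, -0.004, 0.021], [0.002, 0.002, 0.271]] 0.0002286976762695958
[[-0.0, 0.0, -0.003], [-0.0, -0.009, 0.347], [0.0, -0.009, 0.082], [-0.0, -0.013, 0.482], [-0.0, -0.013, -0.028], [0.0, -0.0, 0.372], [-0.0, -0.0, 0.036], [-0.0, 0.0, 0.286]] 2.3783029215018736e-05
[0.0, 0.0, 0.0, 0.0, 0.0, 0.0, 0.0, 0.0, 0.0, 0.0, 0.0, 0.0, 0.0]
```

```bash
cat > plan.py <<'E'
from kin import *
from scipy.optimize import least_squares
x=solve(1e-5); lo=np.array([-3.01,-.46,-1.47,.13,-1,.04,-2.66])+.05; hi=np.array([3.01,2.08,1.51,2.56,4.14,2.09,2.66])-.05
def ik(p,Rt,q):
    def f(v):
        return np.r_[(AA(v)@x-p)*20,(Rt.inv()*fkR(SG*v)[-1]*T0).as_rotvec()*5,(v-q)*.03]
    s=least_squares(f,np.clip(q,lo+1e-6,hi-1e-6),bounds=(lo,hi)); e=f(s.x); return s.x,np.linalg.norm(e[:3])/20,np.linalg.norm(e[3:6])/5
o=manip.get_obs(); q0=o['joint_pos']; p0=o['eef_pos']; R0=R.from_rotvec(o['ee_rot'])
def path(p1,dyaw,n=12):
    q=q0;worst=0
    for k in range(1,n+1):
        q,ep,er=ik(p0+(p1-p0)*k/n,R0*R.from_rotvec([0,0,dyaw*k/n]),q); worst=max(worst,ep+er)
    qm=q
    for k in range(1,n+1):
        q,ep,er=ik(p1,R0*R.from_rotvec([0,0,dyaw])*R.from_rotvec([0,-np.pi/2*k/n,0]),q); worst=max(worst,ep+er)
    return worst,qm,q
if __name__=='__main__':
    for p1 in ([.65,.15,.3],[.6,0,.3],[.65,0,.4]):
        for d in (-60,-90,-120,-150,-180,60):
            w,qm,q=path(np.array(p1),np.radians(d)); print(p1,d,'err %.4f'%w,qm.round(2),q.round(2))
E
timeout 300 python3 plan.py
```

```text
[0.65, 0.15, 0.3] -60 err 0.0004 [-0.3   0.69 -0.    1.35  0.    1.1  -0.57] [-0.82  1.58  1.25  0.64  0.16  2.04 -0.22]
[0.65, 0.15, 0.3] -90 err 0.0000 [-0.22  0.69 -0.15  1.35  0.11  1.11 -0.13] [-0.95  1.22  0.47  1.32  0.9   1.58 -0.81]
[0.65, 0.15, 0.3] -120 err 0.0000 [-0.15  0.7  -0.29  1.34  0.21  1.13  0.31] [-1.08  1.11  0.49  1.88  1.39  1.17 -1.31]
[0.65, 0.15, 0.3] -150 err 0.0001 [-0.08  0.71 -0.44  1.34  0.31  1.16  0.75] [-0.72  1.02  0.    2.32  2.14  1.68 -1.74]
[0.65, 0.15, 0.3] -180 err 0.0004 [-0.01  0.74 -0.57  1.33  0.4   1.19  1.2 ] [ 0.15  1.21 -0.86  2.5   3.15  1.97 -0.78]
[0.65, 0.15, 0.3] 60 err 0.0956 [-0.58  0.76  0.6   1.37 -0.44  1.15 -2.3 ] [ 0.19  1.36 -0.49  0.73 -0.77  2.04 -2.61]
[0.6, 0, 0.3] -60 err 0.0000 [-0.06  0.58 -0.03  1.57  0.02  0.99 -0.37] [-0.68  1.24  0.47  1.24  0.71  1.8  -0.79]
[0.6, 0, 0.3] -90 err 0.0000 [ 0.03  0.59 -0.18  1.57  0.12  1.    0.06] [-0.89  1.13  0.5   1.76  1.03  1.3  -1.1 ]
[0.6, 0, 0.3] -120 err 0.0001 [ 0.11  0.6  -0.33  1.56  0.22  1.02  0.49] [-0.84  1.05  0.31  2.26  1.7   1.32 -1.75]
[0.6, 0, 0.3] -150 e
[... 341 characters left out ...]
 0.4] -60 err 0.0000 [-0.08  0.59  0.02  1.24 -0.01  1.31 -0.34] [-0.63  1.17  0.48  1.03  0.83  1.93 -0.57]
[0.65, 0, 0.4] -90 err 0.0000 [-0.01  0.59 -0.13  1.23  0.08  1.32  0.12] [-0.79  0.98  0.43  1.62  1.13  1.46 -0.9 ]
[0.65, 0, 0.4] -120 err 0.0000 [ 0.07  0.6  -0.28  1.23  0.16  1.33  0.57] [-0.73  0.82  0.23  2.13  1.74  1.37 -1.4 ]
[0.65, 0, 0.4] -150 err 0.0002 [ 0.14  0.62 -0.42  1.22  0.24  1.35  1.03] [-0.2   0.79 -0.31  2.5   2.45  1.8  -1.48]
[0.65, 0, 0.4] -180 err 0.0014 [ 0.2   0.63 -0.56  1.22  0.33  1.38  1.49] [ 0.8   1.17 -1.39  2.48  3.1   1.39 -0.43]
[0.65, 0, 0.4] 60 err 0.2760 [-0.36  0.65  0.61  1.25 -0.37  1.34 -2.13] [ 0.44  1.22 -0.61  0.85 -0.71  2.04 -2.61]
```

The hole is now on tool -x and faces the robot. The kinematic fit says to turn -120° about tool z near (0.68,-0.04,0.40), then tilt -90° about tool y.

send_rows(linear=[[-3,10,-8],[-6,19,-15],[-6,20,-15],[-6,20,-15],[-6,20,-15],[-6,20,-15],[-6,20,-15],[-6,20,-15],[-6,20,-15],[-6,20,-15],[-6,19,-15],[-6,12,-10]], rotation=[[0,0,0],[0,0,0],[0,0,0],[0,0,0],[0,0,0],[0,0,0],[0,0,0],[0,0,0],[0,0,0],[0,0,0],[0,0,0],[0,0,0]])

```text
t: 14.13
eef_pos: [0.68, -0.0467, 0.4015]
ee_rot: [3.114, 0.382, 0.002]
contact_force: [0.4, -0.6, -2.4]
grip_width: 0.0356
gripper_force: 29.9
```

send_rows(linear=[[0,0,0],[0,0,0],[0,0,0],[0,0,0],[0,0,0],[0,0,0],[0,0,0],[0,0,0],[0,0,0],[0,0,0],[0,0,0],[0,0,0]], rotation=[[0,0,-0.8],[0,0,-1],[0,0,-1],[0,0,-1],[0,0,-1],[0,0,-1],[0,0,-1],[0,0,-1],[0,0,-1],[0,0,-1],[0,0,-1],[0,0,-1]])

```text
t: 15.13
eef_pos: [0.6798, -0.0424, 0.3993]
ee_rot: [2.518, 1.879, -0.003]
contact_force: [0.4, -0.2, -3.4]
grip_width: 0.0357
gripper_force: 29.9
```

send_rows(linear=[[0,0,0],[0,0,0],[0,0,0],[0,0,0],[0,0,0],[0,0,0],[0,0,0],[0,0,0],[0,0,0],[0,0,0],[0,0,0],[0,0,0]], rotation=[[0,0,-1],[0,0,-1],[0,0,-1],[0,0,-1],[0,0,-1],[0,0,-1],[0,0,-1],[0,0,-1],[0,0,-1],[0,0,-1],[0,0,-1],[0,0,-0.5]])

```text
t: 16.13
eef_pos: [0.6799, -0.0426, 0.3993]
ee_rot: [-1.304, -2.858, 0.003]
contact_force: [-0.6, -1.2, -2.6]
grip_width: 0.0355
gripper_force: 29.9
```

Run:
```python
from h import *
rep(); import plan
from plan import *
print(p0,o['grip_width'])
q=q0
for k in range(1,19):
    q,ep,er=ik(p0,R0*R.from_rotvec([0,-np.pi/2*k/18,0]),q)
    if k%3==0: print(k,round(ep,4),round(er,4),q.round(2))
```

```text
t 16.1333 out 27.2 lat -222.1 z 399.3 F out -0.9 lat -1.0 z -2.6 yaw 130.94 tilt [-0.0012 -0.0015 -1.    ] [ 0.09  0.66 -0.22  1.11  0.14  1.39  0.61]
[ 0.67988603 -0.04261182  0.39928261] 0.03549635398907848
3 0.0 0.0 [-0.03  0.56 -0.14  1.34  0.33  1.13  0.45]
6 0.0 0.0 [-0.21  0.5  -0.02  1.54  0.6   0.92  0.17]
9 0.0 0.0 [-0.42  0.51  0.15  1.73  0.96  0.81 -0.24]
12 0.0 0.0 [-0.59  0.57  0.28  1.88  1.35  0.84 -0.71]
15 0.0 0.0 [-0.68  0.7   0.34  1.99  1.62  1.01 -1.1 ]
18 0.0 0.0 [-0.73  0.86  0.39  2.05  1.75  1.23 -1.37]
```

Tilt feasible; turning the hole upward.

send_rows(linear=[[0,0,0],[0,0,0],[0,0,0],[0,0,0],[0,0,0],[0,0,0],[0,0,0],[0,0,0],[0,0,0],[0,0,0],[0,0,0],[0,0,0]], rotation=[[0,-0.5,0],[0,-0.8,0],[0,-0.8,0],[0,-0.8,0],[0,-0.8,0],[0,-0.8,0],[0,-0.8,0],[0,-0.8,0],[0,-0.8,0],[0,-0.8,0],[0,-0.8,0],[0,-0.8,0]])

```text
t: 17.13
eef_pos: [0.6799, -0.0419, 0.3999]
ee_rot: [0.987, 2.152, -0.425]
contact_force: [-0.5, -1.0, -3.3]
grip_width: 0.0357
gripper_force: 29.9
```

send_rows(linear=[[0,0,0],[0,0,0],[0,0,0],[0,0,0],[0,0,0],[0,0,0],[0,0,0],[0,0,0],[0,0,0],[0,0,0],[0,0,0],[0,0,0]], rotation=[[0,-0.8,0],[0,-0.8,0],[0,-0.8,0],[0,-0.8,0],[0,-0.8,0],[0,-0.8,0],[0,-0.8,0],[0,-0.8,0],[0,-0.8,0],[0,-0.8,0],[0,-0.7,0],[0,0,0]])

```text
t: 18.13
eef_pos: [0.6807, -0.04, 0.3958]
ee_rot: [0.667, 1.47, -0.673]
contact_force: [0.1, 0.3, -3.9]
grip_width: 0.0358
gripper_force: 29.9
```

Run:
```python
from h import *
o=log(); r=R.from_rotvec(o['ee_rot']); print(o['t'],o['eef_pos'],r.as_matrix().round(4).tolist(),o['joint_pos'].round(2),np.abs(o['qvel']).max(),o['contact_force'],o['grip_width'])
x=r.as_matrix()[:,0]; v=np.cross(x,[0,0,-1]); a=np.arcsin(np.linalg.norm(v)); print('fix tool rotvec deg',np.degrees(r.inv().apply(v)).round(2),np.degrees(a))
```

```text
18.1333 [ 0.68070817 -0.03995466  0.39583954] [[-0.0058, 0.7561, 0.6544], [-0.0016, 0.6544, -0.7561], [-1.0, -0.0055, -0.0026]] [-0.79  0.9   0.49  2.05  1.73  1.15 -1.4 ] 0.08613504085159887 [ 0.14245548  0.34966152 -3.88629672] 0.03576004199200999
fix tool rotvec deg [ 0.   -0.15  0.31] 0.34707174687014597
```

send_rows(linear=[[0,0,0],[0,0,0],[0,0,0],[0,0,0],[0,0,0],[0,0,0]], rotation=[[0,0,0],[0,0,0],[0,0,0],[0,0,0],[0,0,0],[0,0,0]])

```text
t: 18.63
eef_pos: [0.6807, -0.0408, 0.3999]
ee_rot: [0.672, 1.464, -0.67]
contact_force: [0.9, 0.4, -2.6]
grip_width: 0.0358
gripper_force: 29.9
```

Run:
```python
from h import *
o=log(); r=R.from_rotvec(o['ee_rot']).as_matrix(); print(r[:,0].round(4),np.abs(o['qvel']).max(),o['eef_pos'])
g=o['eef_pos']-.0187*r[:,2]
out=[]
for n in ('scene','side'):
    im=snap(n,n+'6.png'); c=cal(n); u,v=proj(c,g).astype(int); print(n,u,v,proj(c,g+[0,0,.04]),proj(c,g-[0,0,.04]))
    u0=min(max(u-60,0),392); v0=min(max(v-45,0),294)
    out.append(cv2.resize(im[v0:v0+90,u0:u0+120,::-1],(400,300),interpolation=cv2.INTER_CUBIC)); print(u0,v0)
w=snap('wrist','w6.png'); 
out.append(cv2.resize(w[:,:,::-1],(400,300))); out.append(out[-1]*0)
cv2.imwrite('pics/m6.png',np.vstack([np.hstack(out[:2]),np.hstack(out[2:])]))
```

```text
[ 8.0e-04  1.1e-03 -1.0e+00] 0.006657129375578335 [ 0.68070858 -0.04081284  0.39994736]
scene 252 52 [252.53583593  29.14716053] [252.35582201  74.48840421]
192 7
side 269 57 [270.6829072   33.67208484] [269.32278048  79.02807794]
209 12
```

View pics/m6.png

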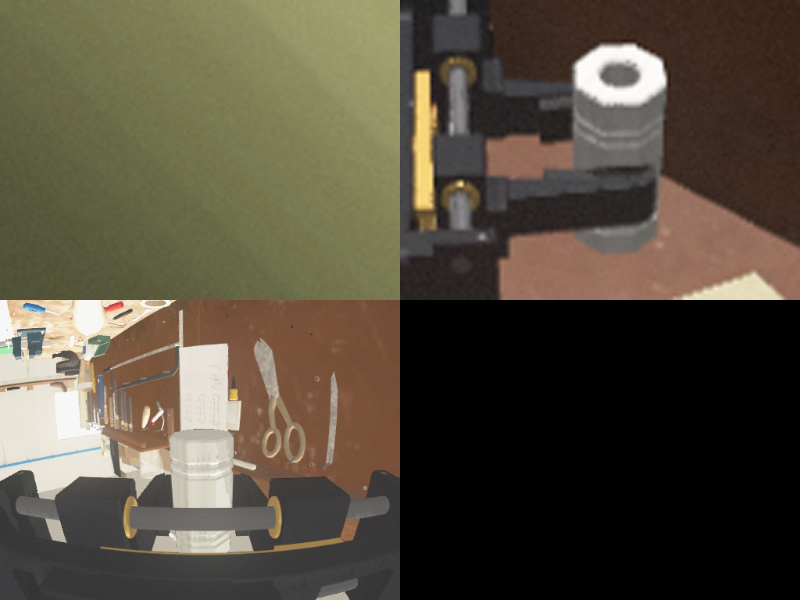

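In the side view the hole faces straight up (about panel pixel (620,75)). The bar is upright, held still and about 0.36 m clear of the bench.

```bash
python3 -c "
from rig import manip
print(manip.job_done())"
```

```text
the job is handed in; nothing more can be done
None
```

The insert's drilled end went fully home on the gauge collar at the first try, and the job is handed in with it drawn off and held still, upright, hole facing up, its lower end about 36 cm above the bench, at 18.6 s.

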